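# Point out the scrap trunnion pin and log it

### The job

Show the overhead logging camera which part is scrap: point straight down at the middle of the shorter trunnion pin, holding the fingertips two to three centimetres above it for a full two seconds, then do the same above the flat landing at the top of the reject chute. Then press the round black log key fully down to book it, let it come back up and move clear. Touch neither pin nor the chute, do not dip the fingertips over the longer pin, and leave everything else where it lies.

Things in the scene. Friction and masses are not known exactly. Their poses are not given: they have to be found in the camera images.
- pin_short_mid (a point): Middle of the shorter of two corroded bare-aluminium trunnion pins lying flat on the cart. Pin 56 mm long along its x axis, round shank 16 mm thick, a 24 mm square head 8 mm thick at its -x end and a 24 mm round collar 8 mm thick at its +x end. This point is on its axis, half-way along, 12 mm above the cart top; the pin's highest point is 24 mm above the cart. Loose, about 55 g.
- pin_long_mid (a point): Middle of the longer pin: same material, head, collar and thickness, but 100 mm long. Point on its axis, half-way along, 12 mm above the cart; top at 24 mm. Loose; not to be pointed at.
- chute_landing (a point): Centre of the flat landing at the top of the bent-sheet chute, on the upper face of the sheet, 120 mm above the cart; z is up. Landing 64 mm long (along x) and 90 mm wide (along y), with side walls rising 15 mm above it, open at its -x end; from its +x end the channel slopes down along +x into an open dark steel reject tray, 150 mm square and 32 mm high, centred 245 mm from this point along x. Chute and tray are fixed to the cart.
- key_top (a point): Centre of the top face of the log key, a round black push button 32 mm across in a low white housing fixed to the cart. It is pressed straight down; spring return.
- key (a joint): Travel of the log key in m: 0 up, 0.006 fully down, which takes 5 N.
- adapter: Cracked white acetal bucket adapter, a block 58 x 58 mm and 45 mm high with four tube holes in the top. Origin at the centre of its underside. Loose bystander.
- gasket: Orange lid gasket, a flat ring 80 mm across, 64 mm inside, 6 mm thick. Origin at the centre of its underside. Loose bystander.
- caliper: Steel caliper lying flat, 215 mm along its x axis, jaws at the -x end reaching to its -y side (49 mm from its axis), 8 mm thick. Origin on the cart under the middle of its beam. Loose bystander.
- bucket: Dark steel rotor bucket, an open cup 84 mm across and 95 mm high. Origin at the centre of its underside. Loose bystander.
- jar: Grease jar, 60 mm across, 62 mm high. Origin at the centre of its underside. Loose bystander.
- driver: Screwdriver lying flat along its x axis. Loose bystander, on the robot's left.
Not all that is in view belongs to the job. What is shaped like the part that bears pin_short_mid but orange or turquoise is not meant. Of the things shaped like the part that bears key_top, the white one is meant.

How it is judged:
By the outcome, as a careful person would: the job done as asked, in the order asked, and still so for the second after the job is handed in, with the robot touching nothing.
It also fails if it takes over 51 s, if anything falls off the work surface, if the arm or the gripper's body presses on something with over 40 N, if the wrist force passes 120 N, or if a joint passes its speed limit or range.

### The arm

A 7-joint arm with a two-finger parallel gripper is mounted at the origin on the work surface. World frame = base frame: x ahead of the robot, y to its left, z up, the work surface at z = 0. Lengths are in m, angles in rad, forces in N, time in s.
With the tool pointing down it reaches from about 0.35 to 0.9 m from the base axis. Payload 8.1 kg.
Tool frame: the origin (TCP) lies where the fingers leave the gripper's body, on its centre line; the fingertips stand 66 mm ahead of it and the grasp point (between the pads) lies 47 mm ahead of it (arm.tip_reach is the distance from the TCP to the fingertips, in m); z points along the fingers, y is the direction in which the jaws open and shut (so a half turn about z gives the same grasp; the last joint's range is limited). The gripper opens to 92 mm and grips with 3 to 60 N. Pads are 19 mm wide; open, the fingers measure 130 mm over their backs; the gripper's body (75 mm by 190 mm) begins 47 mm behind the grasp point.
Start: joints at [1.166, 0.434, 0.025, 1.573, -0.012, 1.134, -0.075], TCP at [0.186, -0.597, 0.292] pointing down, gripper open.
Joint ranges: [-2.62, 2.62], [-0.44, 2.09], [-1.27, 1.32], [0.08, 2.57], [-1.32, 4.46], [0.12, 2], [-2.74, 2.74]. Speed limits (rad/s): [2.22, 2.22, 3.01, 3.01, 3.14, 3.14, 3.14].

### API

Orientations are given as a rotation vector (axis times angle).
In Python, from cell import arm gives the robot as it stands.
- The arm moves only by the tool carry_out, never from a script. Its argument "plan" is a list of rows, each a list of 5 numbers: the shift along the world's x, y, z in cm, then the turn about the world's z in rad, then the finger opening in cm, from 0 to 9.18. In form: [[tx, ty, tz, spin, fingers], ...]. A call has 1 to 20 rows; each row is the pose to reach, as a shift and turn from the pose measured when the call began; what a row does not reach only later rows make up. A row lasts 1/10 s, in which the tool goes at most 50 mm and 8.59 degrees, less where a joint would pass 70% of its speed; a pose out of reach is approached as far as the arm can. A call with a gripper value outside its range is refused whole. The fingers move at their own pace and stop on an object; "squeeze" is the grip in N (left out, the last holds). Time passes only in rows, so rows that repeat a pose let the fingers close. It gives the time, the measured TCP pose, the force and the opening at its end, in the units of the state.
- arm.observe(): the state, without advancing time (a new reading comes with each control period).
- arm.get_image(name): name is "scene" or "side" or "wrist"; returns (picture, depth): 480x640x3 uint8, red, green, blue; 480x640 float32, m along the optical axis (not along the pixel's ray), 0 where there is no reading.
- arm.get_calibration(name): a dict with "intrinsics" (3x3 intrinsics, pixels), "rvec" (rotation vector, rad) and "tvec" (3), from world to camera coordinates, as OpenCV has them; the wrist camera has in their place "tool_from_camera" (4x4, takes a point from camera to tool coordinates, whose origin is the TCP and whose axes are the flange's). Camera axes: x right, y down, z forward; pixel columns grow to the right and rows downward; lengths in m; the calibration is good to about 2 mm. A picture is of the moment at which its call begins: read the wrist's pose just before it. get_calibration takes no time and is no camera call.
- arm.sign_off(): hands the job in, once; it reports no verdict.
The state is a dict: "clock": time; "joints": joint angles; "dq": joint speeds; "joint_efforts": joint torques, N m; "position": TCP position; "ee_rot": TCP orientation; "force": force on the tool from outside, world axes, zero at the start; "ft_torque": the same for the moment, N m; "width": opening from 0.0 (shut) to 1.0 (fully open).
Only numpy, scipy, OpenCV 4.12 (cv2) and the standard library are available. Lean on these libraries where they do the work, as an engineer would, in place of code of your own. Each camera call takes 0.05 s, during which the arm holds its last target. There are 200 camera calls.

## Working session

There is one attempt and no reset: what is moved stays moved. The work goes in short steps, Python scripts to look and compute and a tool call to move; the robot and the scene stay as the last step left them, time stands still between calls to the robot, and variables do not carry over. Pictures are saved under pics/ and viewed, about 8 in all and at most 12, crops included, and the job is handed in when it is done.

Besides the shell and the picture viewer there is one more tool, called after "Emit:" by a JSON object that holds its "fn" and its "kwargs". carry_out: Moves the arm, as the interface text tells. Its arguments: {"type":"object","properties":{"plan":{"type":"array"},"squeeze":{"type":"number"}},"required":["plan"]}

```bash
mkdir -p pics; cat > h.py <<'E'
import numpy as np, cv2
from cell import arm
def cal(n):
    c=arm.get_calibration(n); R=cv2.Rodrigues(np.array(c["rvec"],float))[0]; return np.array(c["intrinsics"]),R,np.array(c["tvec"],float).ravel()
def ray(n,u,v,z):
    K,R,t=cal(n); d=R.T@np.linalg.inv(K)@np.array([u,v,1.]); o=-R.T@t; return o+d*(z-o[2])/d[2]
def cloud(n,D):
    K,R,t=cal(n); v,u=np.mgrid[:480,:640]; P=np.stack([(u-K[0,2])/K[0,0]*D,(v-K[1,2])/K[1,1]*D,D],-1); return (P-t)@R
E
python3 - <<'E'
from h import *
s=arm.observe(); print(s)
for n in("scene","side"):
    I,D=arm.get_image(n); np.savez(n,I=I,D=D); cv2.imwrite(f"pics/{n}0.png",I[...,::-1])
    K,R,t=cal(n); print(n,-R.T@t,R[2],(D>0).mean())
E
```

```text
{'clock': 0.0, 'joints': array([ 1.16640201,  0.43523107,  0.02495991,  1.57410593, -0.01161738,
        1.13397948, -0.07510349]), 'dq': array([ 0.00050328, -0.00077077,  0.00105689,  0.00013863, -0.00062024,
        0.00131165, -0.00104449]), 'joint_efforts': array([ 8.09691096e-05, -6.67850733e+01,  9.86046642e-01, -3.14458358e+01,
       -6.03293977e-02,  4.28279070e-02,  1.82366707e-04]), 'position': array([ 0.18561521, -0.5963731 ,  0.29143628]), 'ee_rot': array([-3.10438945e+00, -4.71922282e-01,  5.61431596e-04]), 'force': array([-0.19173261, -0.2995107 , -0.36369858]), 'ft_torque': array([-0.04648937, -0.01077227,  0.00122965]), 'width': 1.0043792012187531}
scene [0.83640306 0.52017646 0.83820769] [-0.28935043 -0.59756965 -0.74778797] 0.9958854166666666
side [ 0.31130232 -0.97163163  0.80166695] [ 0.20798753  0.77173186 -0.60097514] 0.9960514322916667
```

View pics/scene0.png

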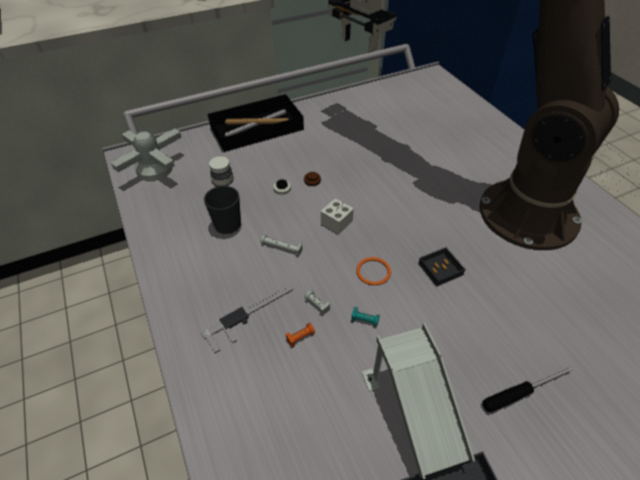

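View pics/side0.png

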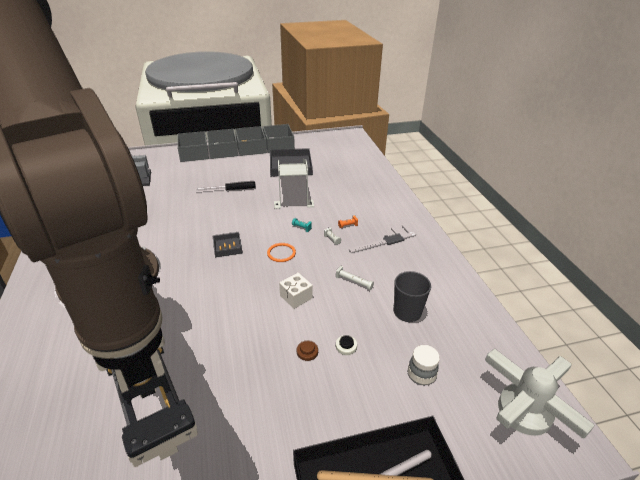

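The scene view shows the short pin at (317,302), the long pin at (282,245), the white-housed key at (282,186) and the chute landing at about (410,345). In the side view, the pin is at (332,236), the key at (346,344) and the chute top at about (294,190).

```bash
python3 - <<'E'
from h import *
def blobs(n,box,zlo,zhi,zc,lab):
    f=np.load(n+".npz"); P=cloud(n,f["D"].astype(float)); m=np.zeros((480,640),bool); x0,y0,x1,y1=box; m[y0:y1,x0:x1]=1
    m&=(P[...,2]>zlo)&(P[...,2]<zhi)
    Q=P[m]
    if len(Q)<5: print(lab,n,len(Q));return
    v,u=np.nonzero(m); r=cv2.minAreaRect(Q[:,:2].astype(np.float32)*1000)
    print(lab,n,len(Q),"rect",np.round(r[0],1),np.round(r[1],1),round(r[2],1),"zmax",Q[:,2].max().round(4),"zmed",np.median(Q[:,2]).round(4),"px",u.mean().round(1),v.mean().round(1),"ray",ray(n,u.mean(),v.mean(),zc).round(4), "mean",Q.mean(0).round(4))
for lab,a,b,zl,zh,zc in [("short",(300,285,334,318),(320,225,344,246),.006,.03,.014),("long",(255,230,306,258),(330,262,378,294),.006,.03,.014),
  ("landing",(370,320,450,400),(270,150,320,210),.112,.124,.12),("walls",(370,320,450,400),(270,150,320,210),.128,.15,.135),("key",(268,173,296,198),(330,330,362,358),.004,.06,.02)]:
    blobs("scene",a,zl,zh,zc,lab); blobs("side",b,zl,zh,zc,lab)
# key black cap
for n,b in(("scene",(268,173,296,198)),("side",(330,330,362,358))):
    f=np.load(n+".npz");P=cloud(n,f["D"].astype(float)); g=f["I"].max(2); m=np.zeros((480,640),bool); m[b[1]:b[3],b[0]:b[2]]=1; m&=g<70
    c=max(cv2.findContours(m.astype(np.uint8),0,1)[0],key=cv2.contourArea); M=cv2.moments(c)
    u,v=M['m10']/M['m00'],M['m01']/M['m00']; print("cap",n,m.sum(),u,v,[ray(n,u,v,z).round(4) for z in(.015,.02,.025,.03)],P[int(round(v)),int(round(u))].round(4))
ims=[]
for n,b in(("scene",(265,170,345,320)),("side",(265,140,375,360))):
    I=np.load(n+".npz")["I"][b[1]:b[3],b[0]:b[2]]; ims.append(cv2.resize(I,None,fx=600/I.shape[0],fy=600/I.shape[0],interpolation=2))
cv2.imwrite("pics/crop.png",np.hstack(ims)[...,::-1])
E
```

```text
short scene 250 rect [611.6  16. ] [23.7 57.9] 18.4 zmax 0.0274 zmed 0.0183 px 316.8 302.1 ray [0.6116 0.017  0.014 ] mean [0.6127 0.0192 0.0178]
short side 145 rect [615.4  31.2] [92.1 51.3] 67.0 zmax 0.0294 zmed 0.0193 px 332.3 234.6 ray [0.6109 0.0197 0.014 ] mean [0.6093 0.0148 0.0181]
long scene 314 rect [ 619.5 -170.1] [ 26.3 101.3] 42.8 zmax 0.0253 zmed 0.0175 px 281.1 244.6 ray [ 0.619 -0.168  0.014] mean [ 0.6199 -0.1658  0.0168]
long side 273 rect [ 616.5 -171.7] [25.1 99.8] 44.2 zmax 0.0295 zmed 0.0184 px 353.8 277.7 ray [ 0.6159 -0.1704  0.014 ] mean [ 0.6142 -0.174   0.0178]
landing scene 2196 rect [545.3 260.2] [111.8  91.6] 81.5 zmax 0.124 zmed 0.1194 px 410.1 355.7 ray [0.5431 0.2504 0.12  ] mean [0.5424 0.2495 0.1189]
landing side 294 rect [539.9 240.7] [76.9 85.8] 82.2 zmax 0.1239 zmed 0.1212 px 292.4 169.6 ray [0.5391 0.2365 0.12  ] mean [0.5388 0.2347 0.1211]
walls scene 253 rect [543.2 246.7] [84.1 91.4] 80.7 zmax 0.1387 zmed 0.1334 px 411.1 348.8 ray [0.5409 0.246  0.135 ] mean [0.5395 0.2449 0.1329]
walls side 28 rect [540.1 240.5] [75.2 90. ] 79.0 zmax 0.1392 zmed 0.1363 px 293.2 165.6 ray [0.5415 0.2338 0.135 ] mean [0.5414 0.2332 0.1355]
key scene 195 rect [ 539.4 -360.9] [40.6 46.1] 68.0 zmax 0.0241 zmed 0.0132 px 281.4 186.4 ray [ 0.5422 -0.353   0.02  ] mean [ 0.5403 -0.3588  0.0146]
key side 338 rect [ 543.9 -362.9] [66.5 49.2] 22.1 zmax 0.0268 zmed 0.0143 px 346.0 344.1 ray [ 0.532  -0.3754  0.02  ] mean [ 0.5331 -0.3723  0.016 ]
cap scene 81 281.5530303030303 183.90656565656565 [array([ 0.5362, -0.3675,  0.015 ]), array([ 0.538 , -0.3621,  0.02  ]), array([ 0.5398, -0.3567,  0.025 ]), array([ 0.5416, -0.3513,  0.03  ])] [ 0.5366 -0.3625  0.0188]
cap side 137 346.2798874824191 341.87904360056257 [array([ 0.5357, -0.3659,  0.015 ]), array([ 0.5343, -0.3697,  0.02  ]), array([ 0.5329, -0.3736,  0.025 ]), array([ 0.5314, -0.3774,  0.03  ])] [ 0.5328 -0.3721  0.0228]
```

View pics/crop.png

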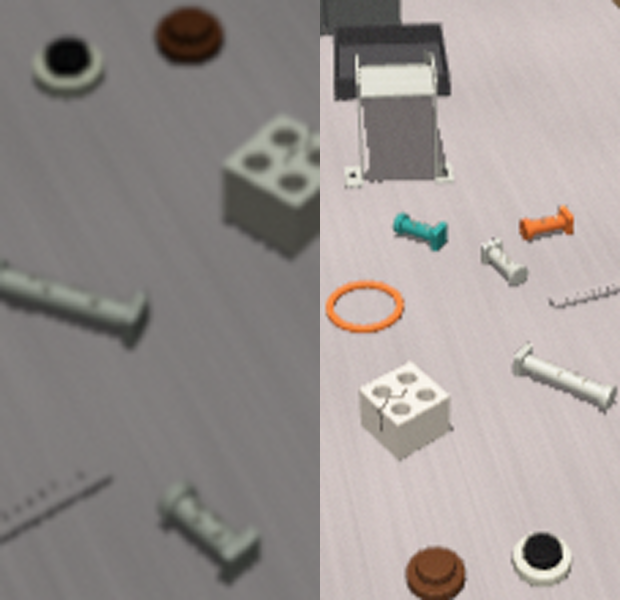

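The crop confirms the short bare pin and the white-housed key with its black cap; the brown key and the coloured pins are decoys. I'll close the fingers and move high over the short pin, then refine with the wrist camera.

Emit:
{"fn": "carry_out", "kwargs": {"plan": [[4,6,0,0,0],[8,12,0,0,0],[12,17,0,0,0],[15,22,0,0,0],[18,26,0,0,0],[21,30,0,0,0],[24,34,0,0,0],[27,38.5,0,0,0],[30,43,0,0,0],[33,47.5,0,0,0],[36,52,0,0,0],[39,56,0,0,0],[41,59.5,0,0,0],[42.5,61.3,0,0,0],[42.5,61.3,0,0,0],[42.5,61.3,0,0,0],[42.5,61.3,0,0,0],[42.5,61.3,0,0,0]]}}

```text
clock: 1.9
position: [0.6101, 0.0153, 0.2911]
ee_rot: [-3.106, -0.47, 0.003]
force: [-0.0, -1.0, 0.7]
width: 0.005
```

```bash
cat >> h.py <<'E'
def wrist(f):
    s=arm.observe(); I,D=arm.get_image("wrist"); c=arm.get_calibration("wrist"); T=np.array(c["tool_from_camera"]); K=np.array(c["intrinsics"])
    R=cv2.Rodrigues(np.array(s["ee_rot"]))[0]; W=np.eye(4); W[:3,:3]=R; W[:3,3]=s["position"]; W=W@T
    np.savez(f,I=I,D=D,W=W,K=K); cv2.imwrite(f"pics/{f}.png",I[...,::-1]); print(s["clock"],s["position"],s["ee_rot"],s["width"],s["joints"].round(2)); print("tool z",R[:,2].round(4)); return I,D,W,K
def wray(W,K,u,v,z):
    d=W[:3,:3]@np.linalg.inv(K)@np.array([u,v,1.]); o=W[:3,3]; return o+d*(z-o[2])/d[2]
def wcloud(W,K,D):
    v,u=np.mgrid[:480,:640]; P=np.stack([(u-K[0,2])/K[0,0]*D,(v-K[1,2])/K[1,1]*D,D],-1); return P@W[:3,:3].T+W[:3,3]
E
python3 -c "
from h import *
wrist('w1')"
```

```text
1.9 [0.61011686 0.01528762 0.29108482] [-3.10567434e+00 -4.70086688e-01  2.56638595e-03] 0.0054632615147720675 [ 0.08  0.43 -0.28  1.59  0.13  1.14 -1.5 ]
tool z [-1.7e-03  3.0e-04 -1.0e+00]
```

View pics/w1.png

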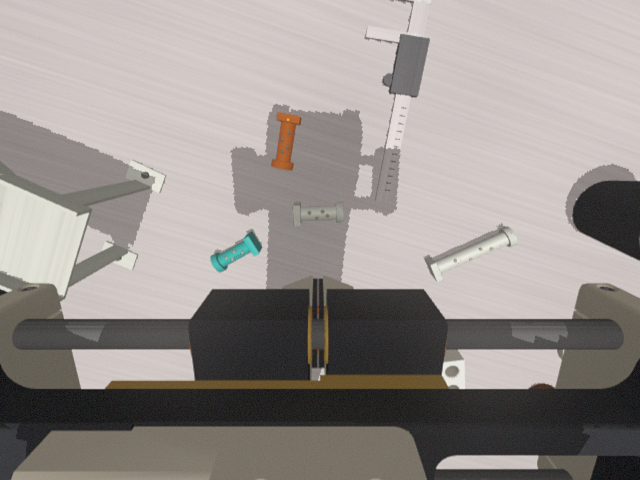

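The wrist view shows the short pin at about (319,214), clear of the fingers, the long pin at (472,254), and the chute's open end at left, its edge running from about (87,212) to (62,298).

```bash
python3 - <<'E'
from h import *
f=np.load("w1.npz");W,K=f["W"],f["K"];P=wcloud(W,K,f["D"].astype(float))
m=np.zeros((480,640),bool);m[195:235,285:352]=1;m&=(P[...,2]>.006)&(P[...,2]<.04);Q=P[m]
r=cv2.minAreaRect((Q[:,:2]*1000).astype(np.float32));print("short",m.sum(),r,Q[:,2].max())
v,u=np.nonzero(m);r=cv2.minAreaRect(np.stack([u,v],1).astype(np.float32));print(r,wray(W,K,*r[0],.012),wray(W,K,*r[0],.018))
print("table z",np.median(P[240:270,340:400,2]))
m=np.zeros((480,640),bool);m[150:300,0:110]=1;m&=abs(P[...,2]-.12)<.005;Q=P[m];print("landing vis",len(Q),Q[:,2].mean(),cv2.minAreaRect((Q[:,:2]*1000).astype(np.float32)))
E
```

```text
short 830 ((608.0712280273438, 15.316688537597656), (23.88706398010254, 55.92987823486328), 19.265615463256836) 0.026015107670902926
((317.96539306640625, 214.01243591308594), (23.13327980041504, 50.19573211669922), 88.66777801513672) [0.60686572 0.01489747 0.012     ] [0.60807534 0.01527214 0.018     ]
table z -0.00024577488358615285
landing vis 7206 0.11991230882105428 ((539.54736328125, 242.43057250976562), (75.83013153076172, 90.57573699951172), 81.16693878173828)
```

Emit:
{"fn": "carry_out", "kwargs": {"plan": [[0,0,-3,0,0],[0,0,-6.5,0,0],[0,0,-10,0,0],[0,0,-13,0,0],[0,0,-15.5,0,0],[0,0,-17,0,0],[0,0,-18,0,0],[0,0,-18.4,0,0],[0,0,-18.4,0,0],[0,0,-18.4,0,0],[0,0,-18.4,0,0],[0,0,-18.4,0,0]]}}

```text
clock: 3.15
position: [0.6105, 0.015, 0.108]
ee_rot: [-3.106, -0.469, 0.0]
force: [-0.2, 0.1, -0.1]
width: 0.004
```

```bash
python3 -c "
from h import *
print(arm.tip_reach, arm.observe()['position'])
I,D=arm.get_image('side');cv2.imwrite('pics/side1.png',cv2.resize(I[130:310,220:460],None,fx=3,fy=3,interpolation=2)[...,::-1])"
```

```text
0.0655 [0.61047768 0.01497249 0.10803462]
```

View pics/side1.png

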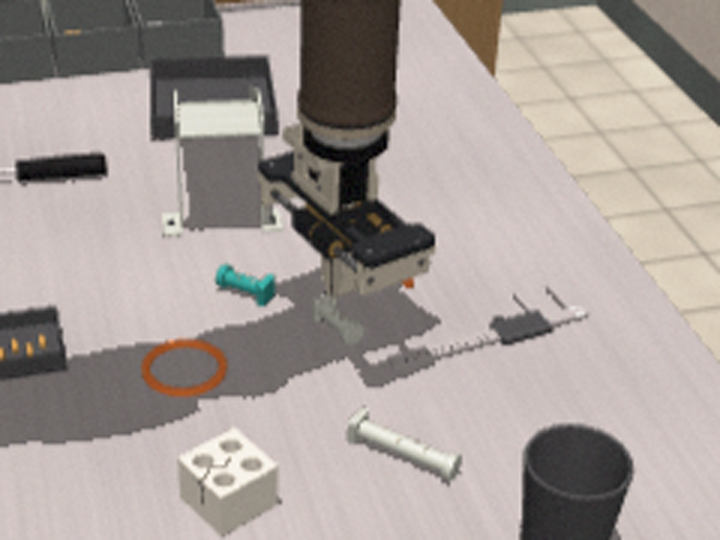

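The fingertips stand just above the pin (crop (335,320)), untouched. I'll lower 1.5 mm and hold.

Emit:
{"fn": "carry_out", "kwargs": {"plan": [[-0.1,0.1,-0.15,0,0],[-0.1,0.1,-0.15,0,0],[-0.1,0.1,-0.15,0,0],[-0.1,0.1,-0.15,0,0],[-0.1,0.1,-0.15,0,0],[-0.1,0.1,-0.15,0,0],[-0.1,0.1,-0.15,0,0],[-0.1,0.1,-0.15,0,0],[-0.1,0.1,-0.15,0,0],[-0.1,0.1,-0.15,0,0],[-0.1,0.1,-0.15,0,0],[-0.1,0.1,-0.15,0,0],[-0.1,0.1,-0.15,0,0],[-0.1,0.1,-0.15,0,0],[-0.1,0.1,-0.15,0,0],[-0.1,0.1,-0.15,0,0],[-0.1,0.1,-0.15,0,0],[-0.1,0.1,-0.15,0,0],[-0.1,0.1,-0.15,0,0],[-0.1,0.1,-0.15,0,0]]}}

```text
clock: 5.2
position: [0.6094, 0.0159, 0.1064]
ee_rot: [-3.106, -0.469, 0.001]
force: [-0.1, 0.8, 0.9]
width: 0.002
```

Emit:
{"fn": "carry_out", "kwargs": {"plan": [[0,0,0,0,0],[0,0,0,0,0],[0,0,0,0,0],[0,0,0,0,0],[0,0,0,0,0],[0,0,0,0,0],[0,0,0,0,0],[0,0,0,0,0]]}}

```text
clock: 6.0
position: [0.6094, 0.0159, 0.1064]
ee_rot: [-3.106, -0.469, 0.0]
force: [-0.2, -0.6, 0.1]
width: 0.006
```

Emit:
{"fn": "carry_out", "kwargs": {"plan": [[0,0,3,0,0],[0,0,7,0,0],[0,0,12,0,0],[0,0,17,0,0],[0,0,21,0,0],[-2,3,24,0,0],[-4,6,25,0,0],[-6,10,25,0,0],[-8,14,25,0,0],[-10,17,25,0,0],[-12,20,25,0,0],[-13,22,25,0,0],[-13,22,25,0,0],[-13,22,25,0,0],[-13,22,25,0,0]]}}

```text
clock: 7.5
position: [0.4801, 0.2347, 0.3563]
ee_rot: [3.106, 0.466, -0.0]
force: [0.1, -1.3, 1.3]
width: -0.001
```

```bash
python3 -c "
from h import *
wrist('w2')"
```

```text
7.5 [0.48009169 0.23471207 0.35628745] [ 3.10645047e+00  4.66259133e-01 -3.44654282e-04] -0.0011414721656057367 [-0.24  0.27 -0.4   1.67  0.11  1.22 -1.94]
tool z [-2.e-04 -4.e-04 -1.e+00]
```

View pics/w2.png

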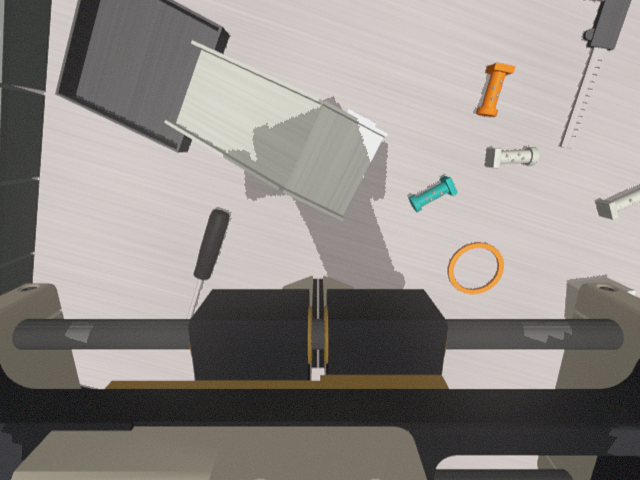

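The chute's open end runs from about (385,135) to (343,218), with the bend near (325,110)–(283,190) and the tray at top left.

```bash
python3 - <<'E'
from h import *
f=np.load("w2.npz");W,K=f["W"],f["K"];P=wcloud(W,K,f["D"].astype(float))
m=np.zeros((480,640),bool);m[30:230,150:395]=1
m&=(P[...,2]>.05)&(P[...,2]<.145); m=cv2.morphologyEx(m.astype(np.uint8),cv2.MORPH_OPEN,np.ones((3,3)))>0
Q=P[m]; r=cv2.minAreaRect((Q[:,:2]*1000).astype(np.float32)); print(r); bp=cv2.boxPoints(r)
# axis: downhill from gradient plane fit of slope
s=Q[(Q[:,2]<.105)]; A=np.c_[s[:,:2],np.ones(len(s))]; g=np.linalg.lstsq(A,s[:,2],rcond=None)[0]; ga=-g[:2]/np.linalg.norm(g[:2]); print("downhill",ga,np.degrees(np.arctan2(ga[1],ga[0])))
e=[(bp[1]-bp[0]),(bp[2]-bp[1])]; a=max(e,key=np.linalg.norm); a/=np.linalg.norm(a); a*=np.sign(a@ga); n=np.array([-a[1],a[0]]); print("rect axis",a)
t=Q[:,:2]@a; w=Q[:,:2]@n
fl=abs(Q[:,2]-.12)<.004
t0=np.percentile(t[fl],.5); print("t floor start",t[fl].min(),t0,"width",w.min(),w.max(), "mid",(w.min()+w.max())/2)
mid=abs(w-(w.min()+w.max())/2)<.03
for k in np.arange(0,.1,.008):
    q=mid&(t>=t0+k)&(t<t0+k+.008); print(round(k,3),Q[q,2].mean().round(4),end=' ')
print("\ncentre",(t0+.032)*a+(w.min()+w.max())/2*n)
E
```

```text
((549.9521484375, 312.9263916015625), (216.0939483642578, 90.24956512451172), 81.0585708618164)
downhill [0.15269512 0.98827334] 81.2168549631108
rect axis [0.1554248 0.9878477]
t floor start 0.2865528475613273 0.28707267174310575 width -0.5397572717672903 -0.4495076836105586 mid -0.49463247768892443
0.0 0.1199 0.008 0.1198 0.016 0.1199 0.024 0.1199 0.032 0.12 0.04 0.12 0.048 0.1199 0.056 0.1199 0.064 0.1167 0.072 0.1126 0.08 0.1087 0.088 0.1046 0.096 0.1005 
centre [0.53821336 0.23831704]
```

Emit:
{"fn": "carry_out", "kwargs": {"plan": [[3,0.3,0,0,0],[5.8,0.4,-1,0,0],[5.8,0.4,-4,0,0],[5.8,0.4,-7,0,0],[5.8,0.4,-10,0,0],[5.8,0.4,-12.5,0,0],[5.8,0.4,-14,0,0],[5.8,0.4,-14.6,0,0],[5.8,0.4,-14.6,0,0],[5.8,0.4,-14.6,0,0],[5.8,0.4,-14.6,0,0],[5.8,0.4,-14.6,0,0],[5.8,0.4,-14.6,0,0]]}}

```text
clock: 8.85
position: [0.5383, 0.2388, 0.2108]
ee_rot: [3.107, 0.466, 0.001]
force: [0.2, 0.1, 0.1]
width: 0.007
```

Emit:
{"fn": "carry_out", "kwargs": {"plan": [[0,0,0,0,0],[0,0,0,0,0],[0,0,0,0,0],[0,0,0,0,0],[0,0,0,0,0],[0,0,0,0,0],[0,0,0,0,0],[0,0,0,0,0],[0,0,0,0,0],[0,0,0,0,0],[0,0,0,0,0],[0,0,0,0,0],[0,0,0,0,0],[0,0,0,0,0],[0,0,0,0,0],[0,0,0,0,0],[0,0,0,0,0],[0,0,0,0,0],[0,0,0,0,0],[0,0,0,0,0]]}}

```text
clock: 10.85
position: [0.5384, 0.2387, 0.2108]
ee_rot: [3.107, 0.466, 0.001]
force: [0.1, -0.6, -0.2]
width: 0.005
```

Emit:
{"fn": "carry_out", "kwargs": {"plan": [[0,0,0,0,0],[0,0,0,0,0],[0,0,0,0,0],[0,0,0,0,0],[0,0,0,0,0]]}}

```text
clock: 11.35
position: [0.5383, 0.2387, 0.2108]
ee_rot: [3.107, 0.466, 0.001]
force: [-0.3, 0.3, -1.4]
width: 0.003
```

Emit:
{"fn": "carry_out", "kwargs": {"plan": [[0,0,3,0,0],[0,0,7,0,0],[0,-3,10,0,0],[0,-7,10,0,0],[0,-11,10,0,0],[0,-15,10,0,0],[0,-19.5,10,0,0],[0,-24,10,0,0],[0,-28.5,10,0,0],[0,-33,10,0,0],[0,-37.5,10,0,0],[0,-42,10,0,0],[0,-46.5,10,0,0],[0,-51,10,0,0],[0,-55,9,0,0],[0,-58,8,0,0],[-0.2,-60.5,8,0,0],[-0.2,-60.5,8,0,0],[-0.2,-60.5,8,0,0],[-0.2,-60.5,8,0,0]]}}

```text
clock: 13.35
position: [0.5369, -0.3648, 0.291]
ee_rot: [-3.106, -0.468, -0.002]
force: [0.9, -0.1, -0.9]
width: 0.009
```

```bash
python3 -c "
from h import *
wrist('w3')"
```

```text
13.35 [ 0.53686099 -0.36484321  0.2910024 ] [-3.10582965e+00 -4.68023123e-01 -1.84304681e-03] 0.008860218863300162 [ 0.62  0.48 -0.16  1.5   0.08  1.17 -0.82]
tool z [ 1.1e-03  9.0e-04 -1.0e+00]
```

View pics/w3.png

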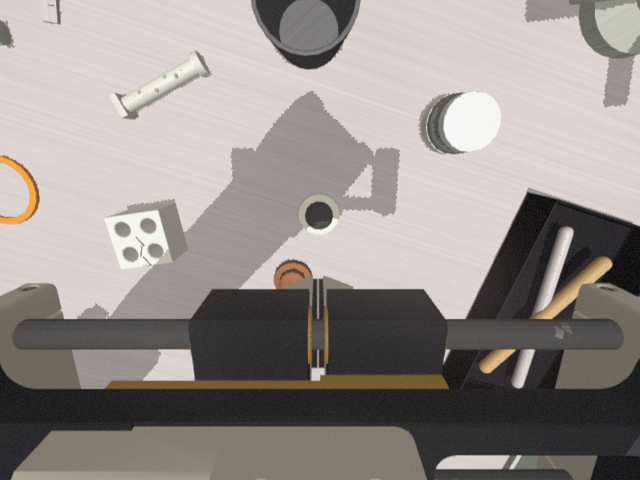

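The white-housed key is at (319,214), directly under the tool as for the pin earlier; the brown decoy is about 7 cm nearer the base, and the jar, bucket and adapter lie outside the gripper body's footprint.

```bash
python3 - <<'E'
from h import *
f=np.load("w3.npz");W,K=f["W"],f["K"];P=wcloud(W,K,f["D"].astype(float))
m=np.zeros((480,640),bool);m[190:240,295:345]=1
k=m&(P[...,2]>.005); r=cv2.minAreaRect((P[k][:,:2]*1000).astype(np.float32)); print("housing",r[0],r[1])
b=(m&(f["I"].max(2)<70)).astype(np.uint8); c=max(cv2.findContours(b,0,1)[0],key=cv2.contourArea); (u,v),R=cv2.minEnclosingCircle(c); print(u,v,R)
z=np.median(P[b>0][:,2]); print("cap z",z,P[b>0][:,2].max(),wray(W,K,u,v,z),P[b>0].mean(0))
E
```

```text
housing (559.5196533203125, -365.746826171875) (97.55948638916016, 46.83402633666992)
318.354736328125 214.90223693847656 13.145247459411621
cap z 0.021741893616269936 0.3834008538333905 [ 0.5354949  -0.36517635  0.02174189] [ 0.53781341 -0.36408952  0.02331198]
```

Emit:
{"fn": "carry_out", "kwargs": {"plan": [[-0.1,0,-3,0,0],[-0.1,0,-7,0,0],[-0.1,0,-11,0,0],[-0.1,0,-14,0,0],[-0.1,0,-16.5,0,0],[-0.1,0,-18.3,0,0],[-0.1,0,-19.3,0,0],[-0.1,0,-19.6,0,0],[-0.1,0,-19.6,0,0],[-0.1,0,-19.6,0,0],[-0.1,0,-19.6,0,0]]}}

```text
clock: 14.5
position: [0.5365, -0.365, 0.0962]
ee_rot: [3.106, 0.469, 0.004]
force: [0.1, -0.5, 0.3]
width: 0.004
```

Emit:
{"fn": "carry_out", "kwargs": {"plan": [[0,0,-0.2,0,0],[0,0,-0.4,0,0],[0,0,-0.6,0,0],[0,0,-0.8,0,0],[0,0,-1.0,0,0],[0,0,-1.1,0,0],[0,0,-1.1,0,0],[0,0,-1.1,0,0]]}}

```text
clock: 15.3
position: [0.5364, -0.365, 0.0853]
ee_rot: [3.106, 0.469, 0.004]
force: [-1.8, -0.1, 1.8]
width: -0.0
```

Emit:
{"fn": "carry_out", "kwargs": {"plan": [[0,0,-0.1,0,0],[0,0,-0.2,0,0],[0,0,-0.3,0,0],[0,0,-0.4,0,0],[0,0,-0.4,0,0],[0,0,-0.4,0,0]]}}

```text
clock: 15.9
position: [0.5365, -0.365, 0.0818]
ee_rot: [3.106, 0.469, 0.004]
force: [-2.9, 1.8, 9.3]
width: 0.002
```

Emit:
{"fn": "carry_out", "kwargs": {"plan": [[0,0,-0.1,0,0],[0,0,-0.2,0,0],[0,0,-0.2,0,0],[0,0,-0.2,0,0]]}}

```text
clock: 16.3
position: [0.5365, -0.365, 0.0816]
ee_rot: [3.105, 0.468, 0.005]
force: [-6.3, 3.9, 21.1]
width: 0.001
```

The force rose to 21 N with almost no further motion, so the key is bottomed. Releasing straight up and moving clear.

Emit:
{"fn": "carry_out", "kwargs": {"plan": [[0,0,0.3,0,0],[0,0,0.7,0,0],[0,0,1.2,0,0],[0,0,2,0,0],[0,0,4,0,0],[0,0,7,0,0],[0,0,11,0,0],[0,0,15,0,0],[0,0,18,0,0],[0,0,20,0,0],[0,0,21,0,0],[0,0,21,0,0],[0,0,21,0,0],[0,0,21,0,0]]}}

```text
clock: 17.7
position: [0.536, -0.3647, 0.2899]
ee_rot: [-3.106, -0.469, -0.001]
force: [0.4, 0.8, -0.2]
width: 0.009
```

```bash
python3 - <<'E'
from h import *
I,D,W,K=wrist('w4'); print(arm.observe()["force"])
P=wcloud(W,K,D.astype(float)); b=np.zeros((480,640),bool); b[190:240,295:345]=1; b&=I.max(2)<70
print("cap z",np.median(P[b][:,2]),b.sum())
o=np.load("side.npz"); J,DD=arm.get_image("side"); d=np.abs(J.astype(int)-o["I"]).max(2)
for l,(x0,y0,x1,y1) in dict(short=(315,222,348,250),long=(330,262,380,294),adapter=(278,272,316,308),gasket=(264,240,300,266),chute=(270,150,320,210),caliper=(346,222,418,255),bucket=(390,270,432,322),jar=(405,345,442,385),driver=(195,178,258,195)).items():
    print(l,(d[y0:y1,x0:x1]>40).mean().round(3))
cv2.imwrite("pics/side2.png",J[...,::-1])
E
```

```text
17.7 [ 0.53595055 -0.36469898  0.28986919] [-3.10604182e+00 -4.68606658e-01 -1.40218210e-03] 0.008645907163975544 [ 0.62  0.48 -0.16  1.5   0.08  1.16 -0.82]
tool z [ 8.e-04  5.e-04 -1.e+00]
[ 0.25236012 -0.15239026 -0.14027417]
cap z 0.021719488340266657 456
short 0.585
long 0.26
adapter 0.105
gasket 0.0
chute 0.016
caliper 0.577
bucket 0.0
jar 0.0
driver 0.0
```

View pics/side2.png

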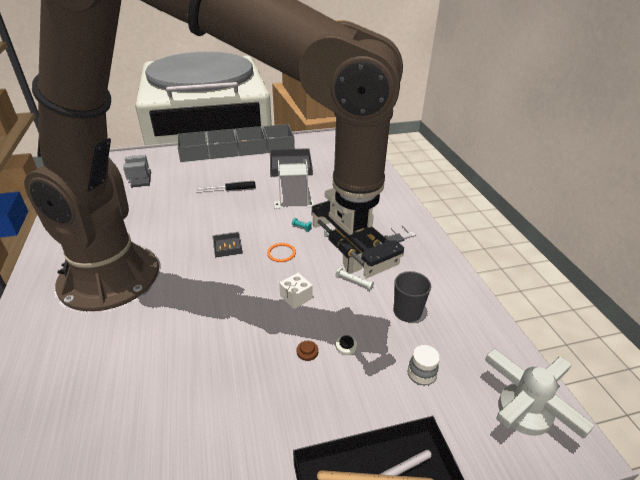

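The side view shows the arm raised clear and the key up at (346,343). The other visible items haven't moved. The arm hides the short pin and part of the caliper, but the wrist view after the pin hold showed the short pin in place.

```bash
python3 -c "
from cell import arm
print(arm.sign_off())"
```

```text
the job is handed in; nothing more can be done
None
```

The job is done and handed in at about 18 s of robot time; sign-off gives no verdict.

- **Short pin:** I pointed straight down with closed fingers at its measured middle. The fingertips were at about 41 mm, held for about 2.7 s. That is 29 mm above the mid-point and 21 mm above the shank, but only about 17 mm above the higher head and collar.
- **Chute landing:** I held about 25 mm above its centre for at least 2.5 s.
- **Log key:** I pressed the white-housed key until it bottomed. Force rose to about 21 N with almost no further motion, over roughly 4–5 mm of fingertip travel measured from an uncertain contact height. I then retracted straight up about 21 cm.

**Last checks:**
- The key cap is back at its original height (21.7 mm both times), and the force on the tool is about zero.
- Gasket, chute, bucket, jar and driver match the first side picture.
- The picture comparison flagged change around the short pin, long pin, adapter and caliper. In the picture, the arm covers the short pin and part of the caliper, and the arm or its shadow falls by the long pin and adapter. None looked displaced.
- The short pin was last seen, in place, just after its hold; I did not re-measure it at the end.
- Camera estimates of the pin and key positions differed by about 2–4 mm between views; I used values in between.

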